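# Change round tin and chuck, then hold the sprung lid just short of its balance point

### The arm

A 6-joint arm with a two-finger parallel gripper is mounted at the origin on the work surface; the furniture and walls round the work are solid. World frame = base frame: x ahead of the robot, y to its left, z up, the work surface at z = 0. Lengths are in m, angles in rad, forces in N, time in s.
With the tool pointing down it reaches from about 0.325 to 0.85 m from the base axis. Payload 15.5 kg.
Tool frame: the origin (TCP) lies at the very end of the fingers, on their centre line; the grasp point (between the pads) lies arm.pinch_z behind it (arm.pinch_z is the distance from the TCP to the grasp point, in m); z points along the fingers, y is the line along which they close (so a half turn about z gives the same grasp; the last joint's range is limited). The gripper opens to 91 mm and grips with 3 to 60 N. Pads are 32 mm wide; open, the fingers measure 118 mm over their backs; the gripper's body (76 mm by 178 mm) begins 60 mm behind the grasp point.
Start: joints at [1.198, 0.494, 1.345, -0, 1.302, -0.096], TCP at [0.171, 0.601, 0.214] pointing down, gripper open.
Joint ranges: [-2.91, 2.91], [-0.82, 2.16], [0.22, 2.67], [-1.22, 4.37], [0.12, 2.79], [-3.08, 3.08]. Speed limits (rad/s): [1.89, 1.89, 2.57, 3.01, 3.01, 3.01].

### API

Orientations are given as [roll, pitch, yaw] about the fixed x, y, z axes, in that order (R = Rz(yaw) Ry(pitch) Rx(roll)).
In Python, from rig import arm gives the robot as it stands.
- The arm moves only by the tool servo_tool, never from a script. Its argument "targets" is a list of rows, each an object of numbers: "dx", "dy", "dz": the shift along the world's x, y, z in m; "turn": the turn about the world's z in degrees; "jaw": the opening, from 0 (shut) to 1 (fully open). In form: [{"dx": .., "dy": .., "dz": .., "turn": .., "jaw": ..}, ...]. A call has 1 to 8 rows; each row is the pose to reach, as a shift and turn from the pose commanded when the call began; what a row does not reach only later rows make up. A row lasts 1/10 s, in which the tool goes at most 50 mm and 8.59 degrees, less where a joint would pass 70% of its speed; a pose out of reach is approached as far as the arm can. A call with a gripper value outside its range is refused whole. The fingers move at their own pace and stop on an object; "newtons" is the grip in N (left out, the last holds). Time passes only in rows, so rows that repeat a pose let the fingers close. It gives the time, the measured TCP pose, the force, the opening and the grip force at its end, in the units of the state.
- arm.read_state(): the state, without advancing time (a new reading comes with each control period).
- arm.snapshot(name): name is "scene" or "top" or "wrist"; returns a dict with "pixels" (384x512x3 uint8, red, green, blue), "mtx" (3x3 intrinsics, pixels), "rvec" (rotation vector, rad) and "tvec" (3), from world to camera coordinates, as OpenCV has them. Camera axes: x right, y down, z forward; pixel columns grow to the right and rows downward; lengths in m; the calibration is good to about 2 mm. The wrist camera is an equidistant fisheye: a pixel r from the principal point sees the ray r / f radians off the axis. A picture is of the moment at which its call begins. There is no depth.
- arm.job_done(): hands the job in; it is judged then, once.
Trained networks look in a picture, given as the dict that the camera call returned (one of the last four; its "shot" number tells which), for a name from the list of things; names that differ only in an ending like _2 or _b are one class to them, and where a whole thing is asked for, a point or a joint stands for the part that bears it (a point fixed in the world has none). Each returns a list of dicts, best first, with "confidence" (0 to 1); they miss things now and then, are a little off and sometimes report something else, mostly with a low value. They report only what shows in the picture. A call takes as long as a camera call.
- arm.look_for(picture, query): "extent" ([left, top, width, height] in pixels, round what is visible of it).
- arm.trace(picture, query): "region" (384x512 bool, what is visible of it) and "extent" ([left, top, width, height] in pixels, round what is visible of it).
- arm.spot_point(picture, query): "location" ([column, row] in pixels: a listed point, or the origin of a listed thing).
The state is a dict: "time": time; "joint_positions": joint angles; "joint_vel": joint speeds; "effort": joint torques, N m; "position": TCP position; "tcp_rot": TCP orientation; "contact_force": force on the tool from outside, world axes, zero at the start; "ft_torque": the same for the moment, N m; "width": opening from 0.0 (shut) to 1.0 (fully open); "grip_force": force on a finger pad.
Only numpy, scipy, OpenCV 4.12 (cv2) and the standard library are available. Lean on these libraries where they do the work, as an engineer would, in place of code of your own. Each camera call takes 0.05 s, during which the arm holds its last target. There are 200 camera calls.

### The job

The tall purple polish tin has been put in the inner pot seat, in the way of a hand on the keep box's lid handle: change it round with the low wooden chuck in the outer seat, so that each stands upright inside the other's seat rim. Then, so that I can look at the stone pieces in the box, take the lid by its steel bar handle, lift it a few degrees past its balance point (60 degrees open) to feel that the springs take over, without letting it fly up to its stop, and bring it back to 5 to 10 degrees short of that point, where it leans on your grip and would fall shut against the dust by itself. Finish while still holding the lid there, with everything else left where it stood.

Things in the scene. Friction and masses are not known exactly. Their poses are not given: they have to be found in the camera images.
- tin_mid (a point): tall round purple tin of polishing paste, closed, 70 mm across and 112 mm high, about 0.3 kg, standing in the inner seat at the start; this point is at its centre, half-way up (56 mm above its underside), z axis along the tin, up
- chuck_mid (a point): low turned wooden chuck, 60 mm high in all: foot disc 68 mm across up to 14 mm, waist 46 mm across, upper disc 54 mm across from 36 to 50 mm above its underside (grasp it there from above), a short wooden stub on top; about 0.13 kg, standing in the outer seat at the start; this point is on its axis, half-way up (30 mm above its underside), z axis up
- seat_inner (a point): the inner pot seat: a round place on the plywood base board of the keep box, 70 mm in front of the closed lid's bar handle, inside a steel rim 80 mm across inside, 86 mm outside and 5 mm high; this point is at the middle of its floor, 14 mm above the table. Axes: x points horizontally from the seats to the box and across it to the hinge, y along the box's width (parallel to bar and hinge), z up
- seat_outer (a point): the outer pot seat, the same as the inner one, 110 mm farther from the box (at x = -0.110 of seat_inner's axes); this point is at the middle of its floor, 14 mm above the table, axes as seat_inner
- clear_patch (a point): middle of a bare patch of table about 140 mm across (z = 0 on the table top), left of the seats, where one of the two can stand meanwhile. Bystanders to be left alone stand to its left and nearer the robot (blue spray bottle 184 mm high, glass jar, white mug, a second, taller wooden chuck with a steel stub, roll of tape, dark ring, sanding block, steel square), and a green tool tin with a half-open lid, about 170 mm high, stands behind the outer seat
- bar_mid (a point): middle of the lid's handle: a straight round steel bar 12 mm thick, 152 mm long, held at both ends by stubs, so that 126 mm of it are free; it runs parallel to the hinge and stands 46 mm in front of the blue lid's front edge (40 mm gap), so that it can be pinched from above, one finger on each side; with the lid shut it is 105 mm above the table. It moves with the lid on a circle of radius 196 mm about lid_hinge, and a round bar turns freely between the fingers
- lid_hinge (a point): middle of the hinge line at the back of the grey keep box (box 140 mm deep, 170 mm wide, lid top 113 mm above the table), 110 mm above the table; axes as seat_inner (the hinge runs along y). With the lid open by the angle q the bar's middle is at x = -0.196 cos q - 0.005 sin q, z = 0.196 sin q - 0.005 cos q in these axes
- lid (a joint): opening angle of the blue lid in rad: 0 shut, 1.57 at its stop (straight up). Torsion springs at the hinge partly carry the 1.3 kg lid: below the balance point at 1.05 rad (60 degrees) it falls shut, above it the springs push it open to the stop. The force needed at the bar is about 2 N near shut, nothing at balance, about 0.8 N at 10 degrees to either side of it, under 4 N everywhere

How it is judged:
On the way, in this order (a step that is already met when the one before it is completed fails the run):
1. tin in the outer seat and chuck in the inner seat, upright, let go, with the lid still shut (horizontal distance between tin_mid and seat_outer below 0.009 m and angle between each of tin_mid, chuck_mid's own z axis and vertical below 0.05 rad and z of tin_mid in the frame of seat_outer below 0.06 m and linear speed of each of polish_tin, chuck below 0.03 m/s and horizontal distance between chuck_mid and seat_inner below 0.009 m and z of chuck_mid in the frame of seat_inner below 0.034 m and value of joint lid below 0.05 rad and contact force between the fingers and polish_tin below 0.1 N and contact force between the fingers and chuck below 0.1 N), for 0.2 s.
2. lid lifted past its balance point, in the fingers (value of joint lid above 1.08 rad and contact force between the fingers and lid above 0.2 N), for 0.2 s.
At the end, for the whole second after the job is handed in: Fingers hold the lid still between 0.80 and 1.00 rad (3 to 14 degrees short of balance at 1.05), it rests on nothing else; tin in the outer seat and chuck in the inner seat, each within 9 mm of the seat's middle, upright within 0.05 rad, down on the board, at rest (horizontal distance between tin_mid and seat_outer below 0.009 m and angle between each of tin_mid, chuck_mid's own z axis and vertical below 0.05 rad and z of tin_mid in the frame of seat_outer below 0.06 m and linear speed of each of polish_tin, chuck below 0.03 m/s and horizontal distance between chuck_mid and seat_inner below 0.009 m and z of chuck_mid in the frame of seat_inner below 0.034 m and value of joint lid between 0.8 and 1 rad and velocity of joint lid between -0.1 and 0.1 rad/s and contact force between the fingers and lid above 0.2 N and contact force between lid and polish_tin below 0.05 N and contact force between lid and chuck below 0.05 N); the arm keeps its last pose, push and grip.
It fails at once if the lid flies up to its stop (opened beyond 1.5 rad) (value of joint lid above 1.5 rad).
It fails at once if tin or chuck knocked over (angle between any of tin_mid, chuck_mid's own z axis and vertical above 0.7 rad).
It fails at once if a bystander is shifted by more than 25 mm (distance of any of jar, mug, bottle, tall_chuck, tape, spacer, sander, square from where it was at the start of the episode above 0.025 m).
It also fails if it takes over 72 s, if anything falls off the work surface, if the arm or the gripper's body presses on something with over 40 N, if the wrist force passes 120 N, or if a joint passes its speed limit or range.

## Working session

There is one attempt and no reset: what is moved stays moved. The work goes in short steps, Python scripts to look and compute and a tool call to move; the robot and the scene stay as the last step left them, time stands still between calls to the robot, and variables do not carry over. Pictures are saved under pics/ and viewed, at most 10 in all, crops included, and the job is handed in when it is done.

Besides the shell and the picture viewer there is one more tool, called after "Request:" as name([rows], argument=value, ...), one row to a line, values as JSON. servo_tool: Moves the arm, as the interface text tells. Its arguments: {"type":"object","properties":{"targets":{"type":"array"},"newtons":{"type":"number"}},"required":["targets"]}

```bash
ls && mkdir -p pics
cat > h.py <<'E'
import numpy as np, cv2
from rig import arm
def ray(p,uv,fish=False):
    K=np.array(p["mtx"]);R=cv2.Rodrigues(np.array(p["rvec"],float))[0];t=np.array(p["tvec"],float).ravel()
    x=np.linalg.inv(K)@np.array([uv[0],uv[1],1.])
    if fish:
        r=np.hypot(x[0],x[1]);d=np.array([x[0]/r*np.sin(r),x[1]/r*np.sin(r),np.cos(r)]) if r>1e-9 else np.array([0,0,1.])
    else: d=x/np.linalg.norm(x)
    return -R.T@t,R.T@d
def at_z(p,uv,z,fish=False):
    c,d=ray(p,uv,fish);return c+d*(z-c[2])/d[2]
def tri(rs):
    A=sum(np.eye(3)-np.outer(d,d) for c,d in rs);b=sum((np.eye(3)-np.outer(d,d))@c for c,d in rs)
    return np.linalg.solve(A,b)
def save(p,n): cv2.imwrite("pics/"+n+".png",cv2.cvtColor(p["pixels"],cv2.COLOR_RGB2BGR))
E
python3 - <<'E'
from h import *
np.set_printoptions(precision=4,suppress=True)
print(arm.pinch_z); s=arm.read_state(); print(s)
P={n:arm.snapshot(n) for n in("scene","top","wrist")}
for n in P: save(P[n],n+"0"); print(n,ray(P[n],(256,192))[0])
Z=dict(tin_mid=.07,chuck_mid=.044,seat_inner=.014,seat_outer=.014,clear_patch=0,bar_mid=.105,lid_hinge=.11)
for q,z in Z.items():
    rs=[]
    for n in P:
        r=arm.spot_point(P[n],q)[:1]
        if r:
            f=n=="wrist"; uv=r[0]["location"]; print(q,n,uv,round(r[0]["confidence"],2),at_z(P[n],uv,z,f)); rs.append(ray(P[n],uv,f))
    if len(rs)>1: print("   tri",tri(rs))
E
```

```text
pics
0.0188
{'time': 0.0, 'joint_positions': array([ 1.1975,  0.4942,  1.3461, -0.    ,  1.3025, -0.0955]), 'joint_vel': array([ 0.    , -0.0007, -0.0004,  0.0003,  0.0007,  0.0002]), 'effort': array([  0.0002, -87.8773, -38.1864,   0.0707,   0.0532,  -0.    ]), 'position': array([0.1713, 0.6007, 0.2133]), 'tcp_rot': array([-3.1404, -0.0001,  2.8638]), 'contact_force': array([-0.4503,  0.5253,  0.2438]), 'ft_torque': array([ 0.0049,  0.0263, -0.0065]), 'grip_force': 0.0, 'width': 0.9957887570873445}
scene [-0.2704 -0.9185  0.6844]
top [0.3581 0.0289 1.1554]
wrist [0.095  0.6208 0.3837]
tin_mid scene [260.5, 193.9] 0.68 [0.4421 0.0189 0.07  ]
tin_mid top [252.6, 195.8] 0.72 [0.4338 0.029  0.07  ]
   tri [0.4391 0.0253 0.0678]
chuck_mid scene [232.3, 191.6] 0.9 [0.4153 0.1137 0.044 ]
chuck_mid top [138.5, 226.6] 0.41 [0.3688 0.2885 0.044 ]
   tri [ 0.4251  0.2554 -0.0077]
seat_inner scene [262.1, 212.8] 0.76 [0.4449 0.0133 0.014 ]
seat_inner top [258.5, 194.4] 0.91 [0.4408 0.0151 0.014 ]
   tri [0.4426 0.0138 0.0144]
seat_outer scene [231.1, 200.1] 0.85 [0.4157 0.1205 0.014 ]
clear_patch scene [189.6, 184.7] 0.77 [0.3801 0.2955 0.    ]
clear_patch top [142.3, 226.7] 0.84 [0.3689 0.2899 0.    ]
   tri [0.3717 0.2866 0.0063]
bar_mid scene [278.5, 193.5] 0.59 [ 0.4403 -0.0581  0.105 ]
bar_mid top [287.4, 186.3] 0.63 [ 0.451  -0.0466  0.105 ]
bar_mid wrist [12.4, 382.6] 0.5 [ 0.4552 -0.0503  0.105 ]
   tri [ 0.4513 -0.0476  0.1021]
lid_hinge scene [342.3, 220.4] 0.96 [ 0.4722 -0.2504  0.11  ]
lid_hinge top [378.5, 166.5] 0.77 [ 0.4913 -0.2446  0.11  ]
   tri [ 0.4881 -0.243   0.1022]
```

View pics/top0.png

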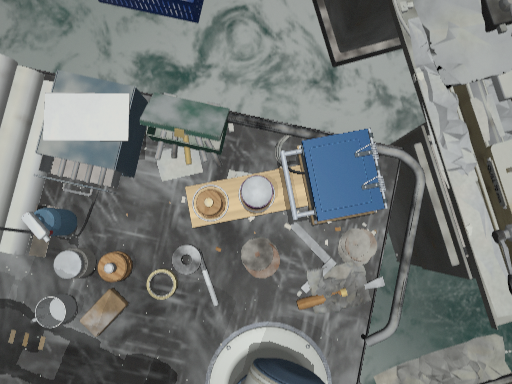

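View pics/scene0.png

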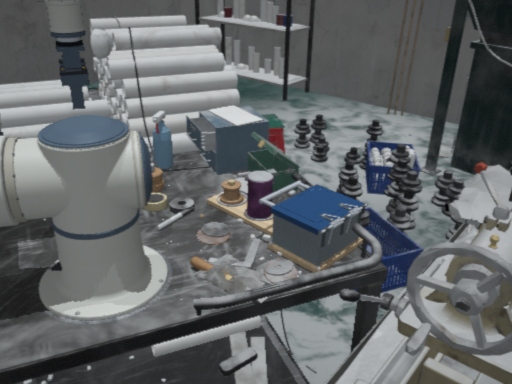

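The top view shows the chuck at (209,202), the tin at (256,193), the bar at about (292,185) and the hinge at (378,166). The patch at (142,227) is bare. The seats-to-hinge direction is about -80° in the world and the distances agree with the given sizes. I'll go above the tin, closing along the bar's direction, and look from there.

Request:
servo_tool([
  {"dx":0,"dy":0,"dz":0.05,"turn":0,"jaw":1},
  {"dx":0.02,"dy":-0.03,"dz":0.08,"turn":-8,"jaw":1},
  {"dx":0.04,"dy":-0.075,"dz":0.08,"turn":-16,"jaw":1},
  {"dx":0.06,"dy":-0.12,"dz":0.08,"turn":-24,"jaw":1},
  {"dx":0.08,"dy":-0.165,"dz":0.08,"turn":-32,"jaw":1},
  {"dx":0.1,"dy":-0.21,"dz":0.08,"turn":-40,"jaw":1},
  {"dx":0.12,"dy":-0.255,"dz":0.08,"turn":-48,"jaw":1},
  {"dx":0.14,"dy":-0.3,"dz":0.08,"turn":-56,"jaw":1},
], newtons=20)

```text
time: 2.0
position: [0.3117, 0.2993, 0.2941]
tcp_rot: [3.141, -0.0, 1.881]
contact_force: [1.6, 0.4, 0.2]
width: 1.001
grip_force: 0.0
```

Request:
servo_tool([
  {"dx":0.02,"dy":-0.045,"dz":0,"turn":-8,"jaw":1},
  {"dx":0.04,"dy":-0.09,"dz":0,"turn":-8,"jaw":1},
  {"dx":0.06,"dy":-0.135,"dz":0,"turn":-8,"jaw":1},
  {"dx":0.08,"dy":-0.18,"dz":0,"turn":-8,"jaw":1},
  {"dx":0.1,"dy":-0.225,"dz":0,"turn":-8,"jaw":1},
  {"dx":0.12,"dy":-0.255,"dz":0,"turn":-8,"jaw":1},
  {"dx":0.13,"dy":-0.285,"dz":0,"turn":-8,"jaw":1},
  {"dx":0.13,"dy":-0.285,"dz":0,"turn":-8,"jaw":1},
])

```text
time: 2.8
position: [0.4427, 0.013, 0.2939]
tcp_rot: [3.141, 0.001, 1.744]
contact_force: [0.6, 1.2, -0.6]
width: 0.998
grip_force: 0.0
```

```bash
cat >> h.py <<'E'
Z=dict(tin_mid=.07,chuck_mid=.044,seat_inner=.014,seat_outer=.014,clear_patch=0,bar_mid=.105,lid_hinge=.11)
def look(names,cams,tag=None,Z=Z):
    np.set_printoptions(precision=4,suppress=True)
    s=arm.read_state(); print(round(s["time"],2),s["position"],s["tcp_rot"],s["contact_force"],s["width"],s["grip_force"])
    P={n:arm.snapshot(n) for n in cams}
    if tag:
        for n in P: save(P[n],n+tag)
    for q in names:
        rs=[]
        for n in P:
            f=n=="wrist"
            for r in arm.spot_point(P[n],q)[:1]:
                print(q,n,r["location"],round(r["confidence"],2),at_z(P[n],r["location"],Z[q],f)); rs.append(ray(P[n],r["location"],f))
        if len(rs)>1: print("   tri",tri(rs))
    return P
E
python3 - <<'E'
from h import *
look(list(Z),["wrist","top","scene"],"1")
E
```

```text
2.8 [0.4427 0.013  0.2939] [3.1412 0.0009 1.7435] [ 0.5994  1.1823 -0.5506] 0.9983241362939682 0.0
tin_mid scene [260.7, 196.3] 0.83 [0.4344 0.0076 0.07  ]
chuck_mid wrist [250.7, 83.3] 0.78 [0.4202 0.1235 0.044 ]
chuck_mid top [212.1, 203.4] 0.71 [0.4194 0.1216 0.044 ]
chuck_mid scene [229.1, 189.2] 0.74 [0.416 0.131 0.044]
   tri [0.4176 0.1238 0.0464]
seat_inner scene [262.6, 214.5] 0.63 [0.4405 0.0052 0.014 ]
seat_outer top [212.1, 203.1] 0.71 [0.4217 0.1241 0.014 ]
seat_outer scene [230.8, 199.7] 0.69 [0.4163 0.1229 0.014 ]
   tri [0.4202 0.1253 0.0118]
clear_patch top [139.9, 224.2] 0.68 [0.3749 0.2956 0.    ]
clear_patch scene [186.1, 184.3] 0.89 [0.3727 0.3038 0.    ]
   tri [0.3722 0.2965 0.0029]
bar_mid wrist [255.9, 220.4] 0.69 [ 0.4575 -0.0503  0.105 ]
bar_mid scene [231.5, 199.8] 0.69 [ 0.3242 -0.0198  0.105 ]
   tri [ 0.4    -0.0182  0.1014]
lid_hinge top [375.7, 167.7] 0.75 [ 0.4887 -0.2384  0.11  ]
lid_hinge scene [343.2, 218.6] 0.88 [ 0.4797 -0.2458  0.11  ]
   tri [ 0.4886 -0.2392  0.1041]
```

View pics/wrist1.png

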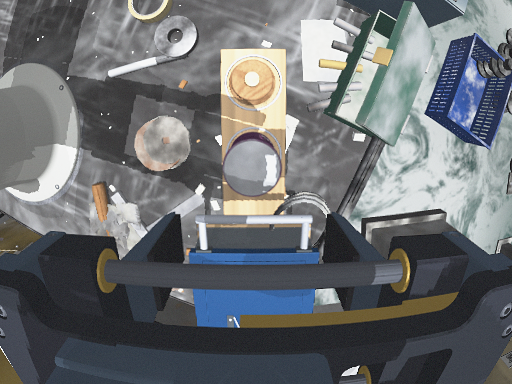

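The wrist view shows the tin's top disc centred at about (252,163), the chuck's stub at (251,80) and the bar at row 219 from column 198 to 312. The fingers straddle the tin's axis. I'll refine these with outlines.

Run:
```python
from h import *
np.set_printoptions(precision=4,suppress=True)
p=arm.snapshot("wrist"); g=cv2.cvtColor(p["pixels"],cv2.COLOR_RGB2GRAY)
for q,z in(("tin_mid",.126),("chuck_mid",.064),("bar_mid",.105)):
    for r in arm.trace(p,q)[:2]: print(q,r["extent"],round(r["confidence"],2))
c=cv2.HoughCircles(cv2.resize(g[40:205,200:300],None,fx=4,fy=4,interpolation=cv2.INTER_CUBIC),cv2.HOUGH_GRADIENT,1,20,param1=120,param2=40,minRadius=40,maxRadius=160)
if c is not None:
    for x,y,r in c[0][:14]:
        u,v=x/4+200,y/4+40; print((u,v,r/4),at_z(p,(u,v),.126,1),at_z(p,(u,v),.064,1),at_z(p,(u,v),.019,1))
for uv in((252,163),(251,80),(253,80),(198,219),(312,219),(255,219)): print(uv,[at_z(p,uv,z,1) for z in(.126,.074,.105)])
cv2.imwrite("pics/w1z.png",cv2.resize(cv2.cvtColor(p["pixels"],cv2.COLOR_RGB2BGR)[40:240,180:330],None,fx=3.9,fy=3,interpolation=cv2.INTER_CUBIC))
```

```text
tin_mid [222.3, 132.2, 58.2, 66.0] 0.74
tin_mid [185.9, 51.9, 134.0, 272.7] 0.65
chuck_mid [229.4, 61.4, 47.0, 45.3] 0.9
chuck_mid [193.9, 49.1, 124.4, 277.8] 0.73
bar_mid [191.1, 217.3, 126.8, 111.1] 0.82
(np.float32(252.875), np.float32(170.625), np.float32(29.55)) [0.4402 0.0214 0.126 ] [0.4425 0.0084 0.064 ] [ 0.4441 -0.0011  0.019 ]
(np.float32(253.875), np.float32(85.375), np.float32(26.95)) [0.4242 0.1182 0.126 ] [0.4235 0.1229 0.064 ] [0.423  0.1263 0.019 ]
(np.float32(252.875), np.float32(79.625), np.float32(22.35)) [0.4219 0.1245 0.126 ] [0.4208 0.1304 0.064 ] [0.4201 0.1346 0.019 ]
(np.float32(255.125), np.float32(165.875), np.float32(34.6)) [0.4418 0.0274 0.126 ] [0.4443 0.0155 0.064 ] [0.4462 0.0068 0.019 ]
(np.float32(255.625), np.float32(90.875), np.float32(31.325)) [0.4272 0.1123 0.126 ] [0.4271 0.116  0.064 ] [0.427  0.1186 0.019 ]
(np.float32(247.375), np.float32(164.125), np.float32(36.0)) [0.4326 0.0279 0.126 ] [0.4335 0.016  0.064 ] [0.4341 0.0074 0.019 ]
(np.float32(252.875), np.float32(157.875), np.float32(23.3)) [0.4375 0.0362 0.126 ] [0.4394 0.0259 0.064 ] [0
[... 797 characters left out ...]
1175 0.019 ]
(252, 163) [array([0.4376, 0.0301, 0.126 ]), array([0.4391, 0.0205, 0.074 ]), array([0.4382, 0.0262, 0.105 ])]
(251, 80) [array([0.4199, 0.1237, 0.126 ]), array([0.4187, 0.1285, 0.074 ]), array([0.4194, 0.1256, 0.105 ])]
(253, 80) [array([0.4221, 0.1241, 0.126 ]), array([0.4213, 0.1289, 0.074 ]), array([0.4218, 0.126 , 0.105 ])]
(198, 219) [array([ 0.384, -0.05 ,  0.126]), array([ 0.3773, -0.072 ,  0.074 ]), array([ 0.3813, -0.0589,  0.105 ])]
(312, 219) [array([ 0.5227, -0.0255,  0.126 ]), array([ 0.5374, -0.0436,  0.074 ]), array([ 0.5286, -0.0328,  0.105 ])]
(255, 219) [array([ 0.4532, -0.0374,  0.126 ]), array([ 0.4571, -0.0573,  0.074 ]), array([ 0.4548, -0.0454,  0.105 ])]
```

View pics/w1z.png

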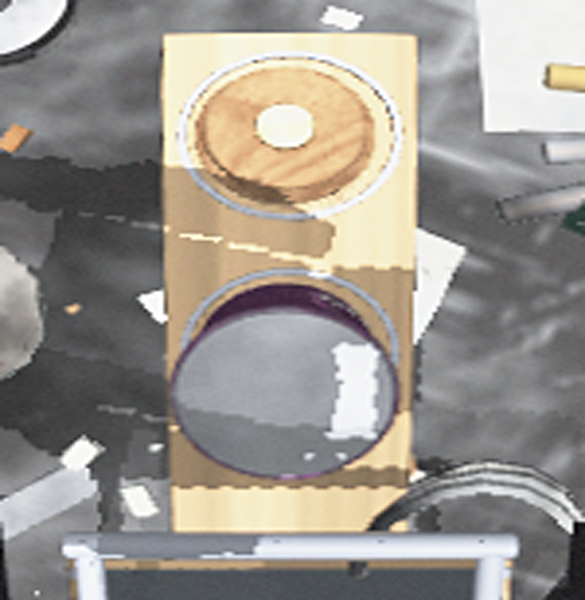

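Tin top in the crop: columns 173–397, rows 305–478, so the full-image centre is (253.1,170.5), or (0.4405,0.0215) in the world. The outer rim gives (0.4238,0.1266) and the bar gives (0.455,-0.0485). These fit the 110, 70 and 196 mm spacings. Now I'll grasp the tin.

Request:
servo_tool([
  {"dx":-0.002,"dy":0.0085,"dz":-0.04,"turn":0,"jaw":1},
  {"dx":-0.002,"dy":0.0085,"dz":-0.09,"turn":0,"jaw":1},
  {"dx":-0.002,"dy":0.0085,"dz":-0.14,"turn":0,"jaw":1},
  {"dx":-0.002,"dy":0.0085,"dz":-0.18,"turn":0,"jaw":1},
  {"dx":-0.002,"dy":0.0085,"dz":-0.21,"turn":0,"jaw":1},
  {"dx":-0.002,"dy":0.0085,"dz":-0.21,"turn":0,"jaw":0.6},
  {"dx":-0.002,"dy":0.0085,"dz":-0.21,"turn":0,"jaw":0.6},
  {"dx":-0.002,"dy":0.0085,"dz":-0.21,"turn":0,"jaw":0.6},
], newtons=20)

```text
time: 5.0
position: [0.4403, 0.0245, 0.0854]
tcp_rot: [3.14, 0.001, 1.747]
contact_force: [-2.9, 0.1, 2.7]
width: 0.77
grip_force: 3.2
```

Request:
servo_tool([
  {"dx":0,"dy":0,"dz":0,"turn":0,"jaw":0.5},
  {"dx":0,"dy":0,"dz":0,"turn":0,"jaw":0.5},
  {"dx":0,"dy":0,"dz":0.03,"turn":0,"jaw":0.5},
  {"dx":0,"dy":0,"dz":0.07,"turn":0,"jaw":0.5},
  {"dx":0,"dy":0,"dz":0.1,"turn":0,"jaw":0.5},
  {"dx":-0.01,"dy":0.035,"dz":0.1,"turn":0,"jaw":0.5},
  {"dx":-0.02,"dy":0.08,"dz":0.1,"turn":0,"jaw":0.5},
  {"dx":-0.03,"dy":0.12,"dz":0.1,"turn":0,"jaw":0.5},
], newtons=20)

```text
time: 5.8
position: [0.4092, 0.1459, 0.1851]
tcp_rot: [3.139, -0.0, 1.746]
contact_force: [0.4, 0.3, -2.6]
width: 0.763
grip_force: 20.0
```

Request:
servo_tool([
  {"dx":-0.01,"dy":0.045,"dz":0,"turn":0,"jaw":0.5},
  {"dx":-0.02,"dy":0.09,"dz":0,"turn":0,"jaw":0.5},
  {"dx":-0.03,"dy":0.125,"dz":0,"turn":0,"jaw":0.5},
  {"dx":-0.038,"dy":0.15,"dz":0,"turn":0,"jaw":0.5},
  {"dx":-0.038,"dy":0.15,"dz":0,"turn":0,"jaw":0.5},
])

```text
time: 6.3
position: [0.3705, 0.2972, 0.1847]
tcp_rot: [3.14, -0.001, 1.75]
contact_force: [0.3, -0.4, -2.3]
width: 0.766
grip_force: 20.0
```

Run:
```python
from h import *
look(["clear_patch","tin_mid"],["wrist","top"],"2",dict(Z,tin_mid=.155))
```

```text
6.3 [0.3705 0.2972 0.1847] [ 3.1403 -0.0011  1.7498] [ 0.3489 -0.4192 -2.3422] 0.765711926580975 19.993787705898285
tin_mid top [119.2, 224.2] 0.88 [0.3731 0.3019 0.155 ]
```

View pics/wrist2.png

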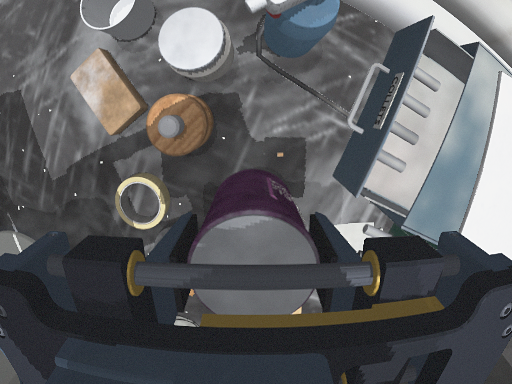

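The tin is in the grip and hangs over the bare patch. The drawer chest is to the right, at larger x, so I'll turn 90° to keep the gripper body clear of it before setting down.

Request:
servo_tool([
  {"dx":0,"dy":0,"dz":0,"turn":8.5,"jaw":0.5},
  {"dx":0,"dy":0,"dz":0,"turn":17,"jaw":0.5},
  {"dx":0,"dy":0,"dz":0,"turn":25.5,"jaw":0.5},
  {"dx":0,"dy":0,"dz":0,"turn":34,"jaw":0.5},
  {"dx":0,"dy":0,"dz":0,"turn":42.5,"jaw":0.5},
  {"dx":0,"dy":0,"dz":0,"turn":51,"jaw":0.5},
  {"dx":0,"dy":0,"dz":0,"turn":59.5,"jaw":0.5},
  {"dx":0,"dy":0,"dz":0,"turn":68,"jaw":0.5},
])

```text
time: 7.4
position: [0.3717, 0.2938, 0.184]
tcp_rot: [-3.142, 0.0, 2.938]
contact_force: [-0.7, -0.0, -1.7]
width: 0.763
grip_force: 20.0
```

Request:
servo_tool([
  {"dx":0,"dy":0,"dz":-0.03,"turn":8.5,"jaw":0.5},
  {"dx":0,"dy":0,"dz":-0.06,"turn":17,"jaw":0.5},
  {"dx":0,"dy":0,"dz":-0.09,"turn":22,"jaw":0.5},
  {"dx":0,"dy":0,"dz":-0.105,"turn":22,"jaw":0.5},
  {"dx":0,"dy":0,"dz":-0.11,"turn":22,"jaw":0.5},
  {"dx":0,"dy":0,"dz":-0.113,"turn":22,"jaw":0.5},
  {"dx":0,"dy":0,"dz":-0.113,"turn":22,"jaw":0.5},
])

```text
time: 8.1
position: [0.3722, 0.2945, 0.0716]
tcp_rot: [3.141, 0.001, -2.967]
contact_force: [-0.7, 0.4, -2.4]
width: 0.765
grip_force: 20.0
```

Request:
servo_tool([
  {"dx":0,"dy":0,"dz":-0.002,"turn":0,"jaw":0.5},
  {"dx":0,"dy":0,"dz":-0.002,"turn":0,"jaw":0.5},
  {"dx":0,"dy":0,"dz":-0.002,"turn":0,"jaw":0.85},
  {"dx":0,"dy":0,"dz":-0.002,"turn":0,"jaw":1},
  {"dx":0,"dy":0,"dz":-0.002,"turn":0,"jaw":1},
  {"dx":0,"dy":0,"dz":0.03,"turn":0,"jaw":1},
  {"dx":0,"dy":0,"dz":0.08,"turn":0,"jaw":1},
  {"dx":0,"dy":0,"dz":0.13,"turn":0,"jaw":1},
])

```text
time: 8.9
position: [0.3707, 0.2942, 0.2024]
tcp_rot: [-3.141, -0.002, -2.966]
contact_force: [1.8, 1.0, 0.1]
width: 0.999
grip_force: 0.0
```

Request:
servo_tool([
  {"dx":0.01,"dy":-0.035,"dz":0.02,"turn":0,"jaw":1},
  {"dx":0.02,"dy":-0.08,"dz":0.02,"turn":0,"jaw":1},
  {"dx":0.035,"dy":-0.125,"dz":0.02,"turn":0,"jaw":1},
  {"dx":0.05,"dy":-0.168,"dz":0.02,"turn":0,"jaw":1},
  {"dx":0.05,"dy":-0.168,"dz":0.02,"turn":0,"jaw":1},
])

```text
time: 9.4
position: [0.4229, 0.1224, 0.2212]
tcp_rot: [-3.141, 0.001, -2.97]
contact_force: [-0.2, 0.3, -0.2]
width: 0.999
grip_force: 0.0
```

Run:
```python
from h import *
P=look(["chuck_mid","seat_inner","seat_outer","tin_mid","bar_mid"],["wrist","top"],"3",dict(Z,tin_mid=.056))
```

```text
9.4 [0.4229 0.1224 0.2212] [-3.1406  0.0008 -2.9704] [-0.1569  0.2883 -0.2368] 0.9989789109175741 0.0
chuck_mid top [206.8, 206.4] 0.51 [0.4127 0.1337 0.044 ]
seat_inner wrist [175.6, 170.9] 0.57 [0.4414 0.0192 0.014 ]
seat_inner top [257.0, 195.4] 0.85 [0.4385 0.0187 0.014 ]
   tri [0.4392 0.0195 0.0189]
seat_outer wrist [98.3, 192.0] 0.6 [ 0.491  -0.0967  0.014 ]
tin_mid wrist [395.0, 165.3] 0.6 [0.3766 0.2911 0.056 ]
tin_mid top [130.4, 226.0] 0.58 [0.3703 0.3039 0.056 ]
   tri [0.3752 0.3108 0.0227]
bar_mid wrist [98.7, 190.1] 0.95 [ 0.4534 -0.047   0.105 ]
bar_mid top [287.1, 184.5] 0.89 [ 0.455 -0.046  0.105]
   tri [ 0.4542 -0.0465  0.1051]
```

View pics/wrist3.png

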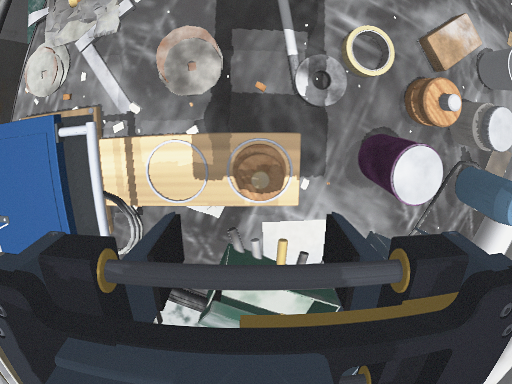

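The tin stands upright on the patch, at about (400,170). The inner rim is free, centred at about (178,170), the outer rim is at about (261,170), and the chuck's stub is at about (262,178). I'll compute their positions.

Run:
```python
from h import *
np.set_printoptions(precision=4,suppress=True)
p=arm.snapshot("wrist"); g=cv2.cvtColor(p["pixels"],cv2.COLOR_RGB2GRAY)
K=np.array(p["mtx"]);R=cv2.Rodrigues(np.array(p["rvec"],float))[0];t=np.array(p["tvec"],float).ravel()
# rectify plane z=.019 and z=.064 at 0.5 mm/px, then circles
def rect(z,x0,x1,y0,y1,s=.0005):
    X,Y=np.meshgrid(np.arange(x0,x1,s),np.arange(y0,y1,s)); Q=np.stack([X,Y,0*X+z],-1)@R.T+t
    th=np.arctan2(np.hypot(Q[...,0],Q[...,1]),Q[...,2]); ph=np.arctan2(Q[...,1],Q[...,0])
    return cv2.remap(g,(K[0,0]*th*np.cos(ph)+K[0,2]).astype('f4'),(K[1,1]*th*np.sin(ph)+K[1,2]).astype('f4'),cv2.INTER_CUBIC)
for nm,z,cx,cy,ra,rb in(("inner",.019,.4425,.0195,.039,.044),("outer",.019,.4232,.1275,.039,.044),("chuck",.064,.4232,.1275,.025,.029),("chuckfoot",.028,.4232,.1275,.032,.036),("stub",.074,.4232,.1275,.005,.013)):
    im=rect(z,cx-.06,cx+.06,cy-.06,cy+.06); 
    c=cv2.HoughCircles(cv2.GaussianBlur(im,(0,0),1.5),cv2.HOUGH_GRADIENT,1,4,param1=60,param2=12,minRadius=int(ra*2000),maxRadius=int(rb*2000))
    print(nm,None if c is None else [(cx-.06+a/2000,cy-.06+b/2000,r/2000) for a,b,r in c[0][:4].astype(float)])
    cv2.imwrite(f"pics/r_{nm}.png",im)
for uv,z in(((178,170),.019),((261,170),.019),((262,179),.074)): print(uv,at_z(p,uv,z,1))
ims=[cv2.resize(cv2.imread(f"pics/r_{n}.png"),(260,260)) for n in("inner","outer","chuck")]
for i in ims: cv2.drawMarker(i,(130,130),(0,0,255),0,12,1); cv2.circle(i,(130,130),int(.0415*260/.12) if i is not ims[2] else int(.027*260/.12),(0,0,255),1)
cv2.imwrite("pics/r_all.png",np.hstack(ims))
```

```text
inner [(np.float64(0.44125000000000003), np.float64(0.020750000000000005), np.float64(0.040950000762939455)), (np.float64(0.44025000000000003), np.float64(0.018250000000000002), np.float64(0.04204999923706055)), (np.float64(0.43875000000000003), np.float64(0.022250000000000006), np.float64(0.040950000762939455)), (np.float64(0.43875000000000003), np.float64(0.020250000000000004), np.float64(0.03929999923706055))]
outer [(np.float64(0.42245), np.float64(0.12775), np.float64(0.04029999923706055)), (np.float64(0.42345), np.float64(0.12525), np.float64(0.04040000152587891)), (np.float64(0.42445), np.float64(0.12025), np.float64(0.0415)), (np.float64(0.42495000000000005), np.float64(0.12775), np.float64(0.04040000152587891))]
chuck [(np.float64(0.41995000000000005), np.float64(0.12525), np.float64(0.028700000762939454)), (np.float64(0.42245), np.float64(0.12775), np.float64(0.028700000762939454)), (np.float64(0.42045000000000005), np.float64(0.13075), np.float64(0.028700000762939454)), (np.float64(0.41995000000000005), np.float64(0.12825), np.float64(0.027600000381469727))]
chuckfoot [(np.float64(0.42145000000000005), np.float64(0.12625), np.float64(0.03570000076293945)), (np.float64(0.41945000000000005), np.float64(0.12625), np.float64(0.033450000762939455)), (np.float64(0.41945000000000005), np.float64(0.12875), np.float64(0.03570000076293945)), (np.float64(0.42295000000000005), np.float64(0.13025), np.float64(0.0351500015258789))]
stub [(np.float64(0.42095000000000005), np.float64(0.12725), np.float64(0.009699999809265137)), (np.float64(0.43045), np.float64(0.13924999999999998), np.float64(0.012149999618530274)), (np.float64(0.42395000000000005), np.float64(0.10625000000000001), np.float64(0.011050000190734863)), (np.float64(0.42745), np.float64(0.10475000000000001), np.float64(0.0105))]
(178, 170) [0.437  0.0283 0.019 ]
(261, 170) [0.4187 0.1349 0.019 ]
(262, 179) [0.4173 0.1343 0.074 ]
```

View pics/r_all.png

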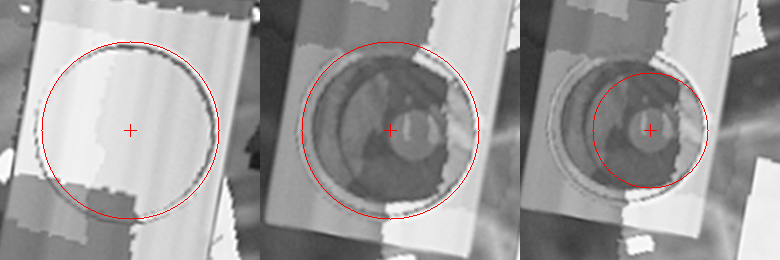

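The rectified views put the inner rim at about (0.4405,0.0205), the outer rim at (0.4225,0.1275) and the chuck at (0.4215,0.127). The tool is straight above the chuck, so I'll go down and grasp.

Request:
servo_tool([
  {"dx":0.0,"dy":0,"dz":-0.05,"turn":0,"jaw":1},
  {"dx":0,"dy":0,"dz":-0.1,"turn":0,"jaw":1},
  {"dx":0,"dy":0,"dz":-0.15,"turn":0,"jaw":1},
  {"dx":0,"dy":0,"dz":-0.182,"turn":0,"jaw":1},
  {"dx":0,"dy":0,"dz":-0.182,"turn":0,"jaw":0.4},
  {"dx":0,"dy":0,"dz":-0.182,"turn":0,"jaw":0.4},
  {"dx":0,"dy":0,"dz":-0.182,"turn":0,"jaw":0.4},
  {"dx":0,"dy":0,"dz":-0.182,"turn":0,"jaw":0.4},
], newtons=15)

```text
time: 10.85
position: [0.4225, 0.1268, 0.0405]
tcp_rot: [-3.142, 0.003, -2.965]
contact_force: [0.6, -0.4, -0.1]
width: 0.68
grip_force: 0.0
```

Request:
servo_tool([
  {"dx":0,"dy":0,"dz":0,"turn":0,"jaw":0.4},
  {"dx":0,"dy":0,"dz":0,"turn":0,"jaw":0.4},
])

```text
time: 11.05
position: [0.4222, 0.1267, 0.0399]
tcp_rot: [-3.142, 0.002, -2.966]
contact_force: [-1.0, -0.5, 14.1]
width: 0.567
grip_force: 15.0
```

Request:
servo_tool([
  {"dx":0,"dy":0,"dz":0.01,"turn":0,"jaw":0.4},
  {"dx":0,"dy":0,"dz":0.02,"turn":0,"jaw":0.4},
  {"dx":0,"dy":0,"dz":0.02,"turn":0,"jaw":0.4},
])

```text
time: 11.35
position: [0.4221, 0.1267, 0.0604]
tcp_rot: [-3.142, 0.002, -2.966]
contact_force: [0.6, -0.5, -1.8]
width: 0.566
grip_force: 15.0
```

Run:
```python
from h import *
P=look(["chuck_mid","seat_inner"],["wrist","scene"],"4")
a=P["wrist"]["pixels"][100:320,140:380]; b=P["scene"]["pixels"][140:260,170:330]
cv2.imwrite("pics/v4.png",cv2.cvtColor(np.hstack([cv2.resize(a,(390,358)),cv2.resize(b,(400,358),interpolation=cv2.INTER_CUBIC)]),cv2.COLOR_RGB2BGR))
```

```text
11.35 [0.4221 0.1267 0.0604] [-3.1415  0.0022 -2.9656] [ 0.6037 -0.4687 -1.7715] 0.5660347334817131 14.999971312936395
chuck_mid wrist [251.0, 239.4] 0.59 [0.4312 0.1249 0.044 ]
chuck_mid scene [231.6, 183.9] 0.75 [0.4404 0.1549 0.044 ]
   tri [0.4211 0.1239 0.0628]
seat_inner wrist [125.9, 211.1] 0.58 [0.4404 0.0212 0.014 ]
seat_inner scene [261.2, 213.1] 0.84 [0.4419 0.0133 0.014 ]
   tri [0.4442 0.0186 0.0097]
```

View pics/v4.png

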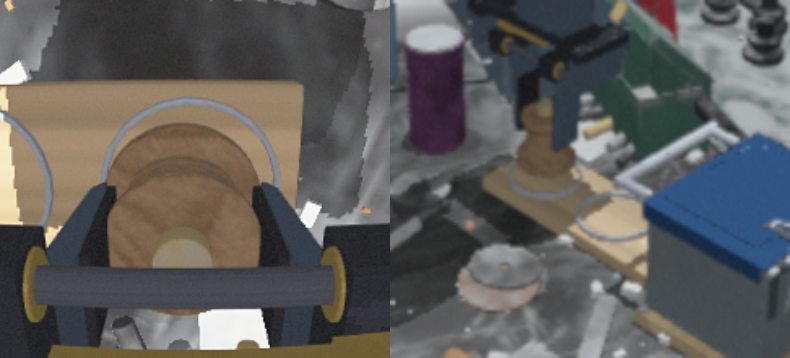

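The chuck is held upright: about 1.5 N of weight, foot level above its rim. I'll carry it to the inner seat with a -90° turn, so the gripper body runs along the bar.

Request:
servo_tool([
  {"dx":0,"dy":0,"dz":0.04,"turn":-8.5,"jaw":0.4},
  {"dx":0,"dy":0,"dz":0.08,"turn":-17,"jaw":0.4},
  {"dx":0.002,"dy":-0.01,"dz":0.1,"turn":-25.5,"jaw":0.4},
  {"dx":0.005,"dy":-0.025,"dz":0.1,"turn":-34,"jaw":0.4},
  {"dx":0.007,"dy":-0.04,"dz":0.1,"turn":-42.5,"jaw":0.4},
  {"dx":0.01,"dy":-0.055,"dz":0.1,"turn":-51,"jaw":0.4},
  {"dx":0.013,"dy":-0.07,"dz":0.1,"turn":-59.5,"jaw":0.4},
  {"dx":0.015,"dy":-0.085,"dz":0.1,"turn":-68,"jaw":0.4},
])

```text
time: 12.45
position: [0.4363, 0.0409, 0.1586]
tcp_rot: [-3.141, -0.0, 2.125]
contact_force: [0.0, 0.7, -1.3]
width: 0.565
grip_force: 15.0
```

Request:
servo_tool([
  {"dx":0.003,"dy":-0.015,"dz":0,"turn":-8.5,"jaw":0.4},
  {"dx":0.0045,"dy":-0.021,"dz":0,"turn":-17,"jaw":0.4},
  {"dx":0.0045,"dy":-0.021,"dz":-0.04,"turn":-22,"jaw":0.4},
  {"dx":0.0045,"dy":-0.021,"dz":-0.08,"turn":-22,"jaw":0.4},
  {"dx":0.0045,"dy":-0.021,"dz":-0.1,"turn":-22,"jaw":0.4},
  {"dx":0.0045,"dy":-0.021,"dz":-0.105,"turn":-22,"jaw":0.4},
  {"dx":0.0045,"dy":-0.021,"dz":-0.105,"turn":-22,"jaw":0.4},
])

```text
time: 13.15
position: [0.4405, 0.0206, 0.0536]
tcp_rot: [-3.14, -0.0, 1.747]
contact_force: [-0.4, 0.3, -1.0]
width: 0.569
grip_force: 15.0
```

Run:
```python
from h import *
P=look(["chuck_mid","seat_inner"],["wrist","scene"],"5")
a=P["wrist"]["pixels"][100:320,140:380]; b=P["scene"]["pixels"][160:250,220:320]
cv2.imwrite("pics/v5.png",cv2.cvtColor(np.hstack([cv2.resize(a,(390,358),interpolation=cv2.INTER_CUBIC),cv2.resize(b,(400,358),interpolation=cv2.INTER_CUBIC)]),cv2.COLOR_RGB2BGR))
```

```text
13.15 [0.4405 0.0206 0.0536] [-3.14   -0.0004  1.7468] [-0.3625  0.3157 -0.9923] 0.5688516712383676 14.999886013101786
chuck_mid wrist [246.7, 238.9] 0.95 [0.4375 0.0129 0.044 ]
chuck_mid scene [261.6, 199.2] 0.57 [0.4562 0.0319 0.044 ]
   tri [0.4399 0.016  0.0549]
seat_inner scene [261.5, 212.1] 0.78 [0.4459 0.0173 0.014 ]
```

View pics/v5.png

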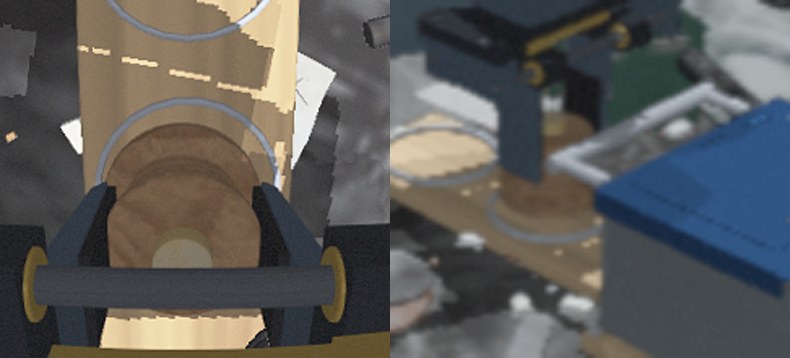

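The foot is about 9 mm above the inner rim and sits slightly off to the left in the rim. I'll measure the foot against the rim in rectified planes.

```bash
cat >> h.py <<'E'
def rect(p,z,cx,cy,h=.06,s=.0005):
    K=np.array(p["mtx"]);R=cv2.Rodrigues(np.array(p["rvec"],float))[0];t=np.array(p["tvec"],float).ravel()
    X,Y=np.meshgrid(np.arange(cx-h,cx+h,s),np.arange(cy-h,cy+h,s)); Q=np.stack([X,Y,0*X+z],-1)@R.T+t
    th=np.arctan2(np.hypot(Q[...,0],Q[...,1]),Q[...,2]); ph=np.arctan2(Q[...,1],Q[...,0])
    return cv2.remap(p["pixels"],(K[0,0]*th*np.cos(ph)+K[0,2]).astype('f4'),(K[1,1]*th*np.sin(ph)+K[1,2]).astype('f4'),cv2.INTER_CUBIC)
E
python3 - <<'E'
from h import *
p=arm.snapshot("wrist"); out=[]
for z,r in((.019,.0415),(.0425,.034)):
    im=rect(p,z,.4405,.0205); im=cv2.cvtColor(cv2.resize(im,(390,390)),cv2.COLOR_RGB2BGR)
    cv2.circle(im,(195,195),int(r*390/.12),(0,0,255),1); cv2.drawMarker(im,(195,195),(0,0,255),0,12,1); out.append(im)
cv2.imwrite("pics/r5.png",np.hstack(out))
E
```

```text
(no output)
```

View pics/r5.png

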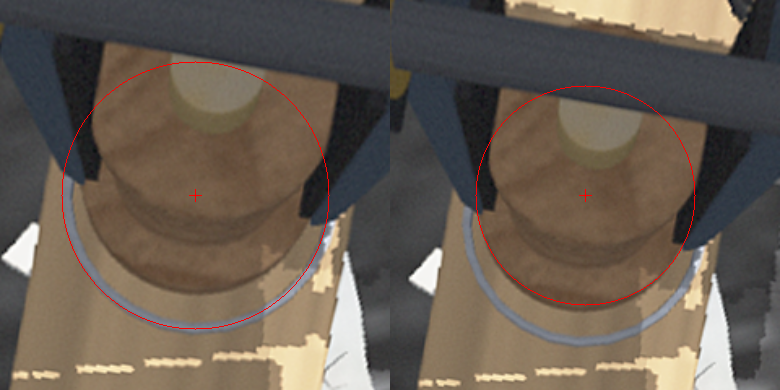

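The rim centre is about (+1,+1) mm from the mark and the foot about (0,+1) mm, so the fit is good. I'll lower it with a 1 mm correction and release.

Request:
servo_tool([
  {"dx":0.001,"dy":0,"dz":-0.005,"turn":0,"jaw":0.4},
  {"dx":0.001,"dy":0,"dz":-0.01,"turn":0,"jaw":0.4},
  {"dx":0.001,"dy":0,"dz":-0.013,"turn":0,"jaw":0.4},
  {"dx":0.001,"dy":0,"dz":-0.015,"turn":0,"jaw":0.4},
  {"dx":0.001,"dy":0,"dz":-0.015,"turn":0,"jaw":0.4},
])

```text
time: 14.0
position: [0.4416, 0.0206, 0.0387]
tcp_rot: [-3.141, -0.0, 1.747]
contact_force: [-1.8, 0.3, 5.5]
width: 0.567
grip_force: 15.0
```

Request:
servo_tool([
  {"dx":0,"dy":0,"dz":0,"turn":0,"jaw":0.7},
  {"dx":0,"dy":0,"dz":0,"turn":0,"jaw":0.9},
  {"dx":0,"dy":0,"dz":0,"turn":0,"jaw":0.9},
  {"dx":0,"dy":0,"dz":0.02,"turn":0,"jaw":1},
  {"dx":0,"dy":0,"dz":0.07,"turn":0,"jaw":1},
  {"dx":0,"dy":0,"dz":0.12,"turn":0,"jaw":1},
  {"dx":-0.01,"dy":0.03,"dz":0.16,"turn":8,"jaw":1},
  {"dx":-0.02,"dy":0.07,"dz":0.17,"turn":16,"jaw":1},
])

```text
time: 14.8
position: [0.4237, 0.0905, 0.2128]
tcp_rot: [3.136, 0.003, 2.029]
contact_force: [0.2, 1.7, -0.8]
width: 1.0
grip_force: 0.0
```

Request:
servo_tool([
  {"dx":-0.006,"dy":0.03,"dz":0,"turn":8.5,"jaw":1},
  {"dx":-0.013,"dy":0.06,"dz":0,"turn":17,"jaw":1},
  {"dx":-0.02,"dy":0.09,"dz":0,"turn":25.5,"jaw":1},
  {"dx":-0.026,"dy":0.12,"dz":0,"turn":34,"jaw":1},
  {"dx":-0.032,"dy":0.14,"dz":0,"turn":42.5,"jaw":1},
  {"dx":-0.04,"dy":0.16,"dz":0,"turn":51,"jaw":1},
  {"dx":-0.045,"dy":0.18,"dz":0,"turn":59.5,"jaw":1},
  {"dx":-0.0505,"dy":0.2,"dz":0,"turn":68,"jaw":1},
])

```text
time: 15.6
position: [0.3709, 0.2913, 0.2088]
tcp_rot: [-3.141, -0.0, -3.064]
contact_force: [0.8, 0.2, 0.1]
width: 1.001
grip_force: 0.0
```

Request:
servo_tool([
  {"dx":0,"dy":0.004,"dz":0,"turn":6,"jaw":1},
  {"dx":0,"dy":0.004,"dz":0,"turn":6,"jaw":1},
])

```text
time: 15.8
position: [0.3711, 0.2951, 0.2088]
tcp_rot: [3.142, -0.0, -2.962]
contact_force: [-0.3, -0.4, -0.8]
width: 1.0
grip_force: 0.0
```

Run:
```python
from h import *
P=look(["tin_mid","chuck_mid","seat_inner","seat_outer","bar_mid"],["wrist","scene","top"],"6",dict(Z,tin_mid=.056))
p=P["wrist"]; out=[]
for z,r,x,y in((.112,.035,.371,.2945),(.064,.027,.4415,.0205)):
    im=rect(p,z,x,y); im=cv2.cvtColor(cv2.resize(im,(390,390)),cv2.COLOR_RGB2BGR)
    cv2.circle(im,(195,195),int(r*390/.12),(0,0,255),1); cv2.drawMarker(im,(195,195),(0,0,255),0,12,1); out.append(im)
cv2.imwrite("pics/r6.png",np.hstack(out))
```

```text
15.8 [0.3711 0.2951 0.2088] [ 3.1416 -0.0001 -2.9625] [-0.3441 -0.3611 -0.7935] 0.9995133012386257 0.0
tin_mid scene [189.6, 169.9] 0.96 [0.3753 0.2823 0.056 ]
chuck_mid wrist [48.7, 194.1] 0.59 [0.4424 0.0145 0.044 ]
chuck_mid scene [259.6, 203.9] 0.84 [0.436  0.0136 0.044 ]
chuck_mid top [259.3, 193.7] 0.74 [0.4402 0.0136 0.044 ]
   tri [0.4401 0.0148 0.0434]
seat_inner scene [262.8, 211.6] 0.86 [0.4504 0.0175 0.014 ]
seat_inner top [256.0, 197.7] 0.88 [0.4331 0.0211 0.014 ]
   tri [0.4395 0.0164 0.0177]
seat_outer wrist [124.0, 188.8] 0.87 [0.4238 0.1243 0.014 ]
seat_outer scene [230.5, 196.5] 0.78 [0.4263 0.1395 0.014 ]
seat_outer top [207.8, 203.0] 0.86 [0.4221 0.1341 0.014 ]
   tri [0.4208 0.1305 0.0214]
bar_mid scene [278.6, 193.8] 0.72 [ 0.4395 -0.0595  0.105 ]
bar_mid top [286.2, 186.8] 0.77 [ 0.45  -0.044  0.105]
   tri [ 0.4511 -0.0449  0.0952]
```

View pics/r6.png

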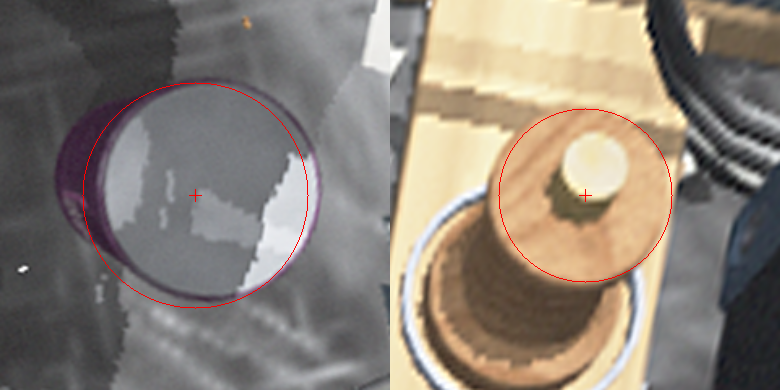

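The chuck stands inside the inner rim. The tin's top is about 4.5 mm further in x than the tool, so I'll correct for that and re-grasp it.

Request:
servo_tool([
  {"dx":0.0045,"dy":-0.001,"dz":-0.04,"turn":0,"jaw":1},
  {"dx":0.0045,"dy":-0.001,"dz":-0.09,"turn":0,"jaw":1},
  {"dx":0.0045,"dy":-0.001,"dz":-0.125,"turn":0,"jaw":1},
  {"dx":0.0045,"dy":-0.001,"dz":-0.138,"turn":0,"jaw":1},
  {"dx":0.0045,"dy":-0.001,"dz":-0.138,"turn":0,"jaw":0.5},
  {"dx":0.0045,"dy":-0.001,"dz":-0.138,"turn":0,"jaw":0.5},
  {"dx":0.0045,"dy":-0.001,"dz":-0.138,"turn":0,"jaw":0.5},
  {"dx":0.0045,"dy":-0.001,"dz":-0.138,"turn":0,"jaw":0.5},
], newtons=20)

```text
time: 17.5
position: [0.3765, 0.294, 0.0719]
tcp_rot: [3.141, 0.002, -2.966]
contact_force: [-0.6, 1.3, 3.6]
width: 0.762
grip_force: 20.0
```

Request:
servo_tool([
  {"dx":0,"dy":0,"dz":0.03,"turn":0,"jaw":0.5},
  {"dx":0,"dy":0,"dz":0.075,"turn":0,"jaw":0.5},
  {"dx":0.01,"dy":-0.03,"dz":0.1,"turn":0,"jaw":0.5},
  {"dx":0.02,"dy":-0.07,"dz":0.1,"turn":0,"jaw":0.5},
  {"dx":0.03,"dy":-0.11,"dz":0.1,"turn":0,"jaw":0.5},
  {"dx":0.04,"dy":-0.145,"dz":0.1,"turn":0,"jaw":0.5},
  {"dx":0.047,"dy":-0.1655,"dz":0.08,"turn":0,"jaw":0.5},
  {"dx":0.047,"dy":-0.1655,"dz":0.045,"turn":0,"jaw":0.5},
])

```text
time: 18.3
position: [0.4256, 0.1261, 0.1175]
tcp_rot: [-3.141, 0.006, -2.968]
contact_force: [1.1, 0.6, -3.4]
width: 0.767
grip_force: 20.0
```

Request:
servo_tool([
  {"dx":0,"dy":0,"dz":-0.018,"turn":0,"jaw":0.5},
  {"dx":0,"dy":0,"dz":-0.018,"turn":0,"jaw":0.5},
])

```text
time: 18.5
position: [0.4217, 0.1276, 0.0967]
tcp_rot: [3.142, -0.003, -2.966]
contact_force: [0.2, 1.3, -1.6]
width: 0.766
grip_force: 20.0
```

Run:
```python
from h import *
P=look(["tin_mid","seat_outer"],["wrist","scene"],"7",dict(Z,tin_mid=.083))
p=P["wrist"]
im=rect(p,.019,.4225,.128); im=cv2.cvtColor(cv2.resize(im,(390,390)),cv2.COLOR_RGB2BGR)
cv2.circle(im,(195,195),int(.0415*390/.12),(0,0,255),1); cv2.drawMarker(im,(195,195),(0,0,255),0,12,1)
b=cv2.cvtColor(P["scene"]["pixels"][140:240,185:285],cv2.COLOR_RGB2BGR)
cv2.imwrite("pics/r7.png",np.hstack([im,cv2.resize(b,(390,390),interpolation=cv2.INTER_CUBIC)]))
```

```text
18.5 [0.4217 0.1276 0.0967] [ 3.1416 -0.0031 -2.9662] [ 0.1811  1.2613 -1.6173] 0.7661461498933154 19.975166022777557
tin_mid scene [230.6, 178.9] 0.7 [0.4119 0.1168 0.083 ]
seat_outer scene [231.4, 199.9] 0.92 [0.417 0.121 0.014]
```

View pics/r7.png

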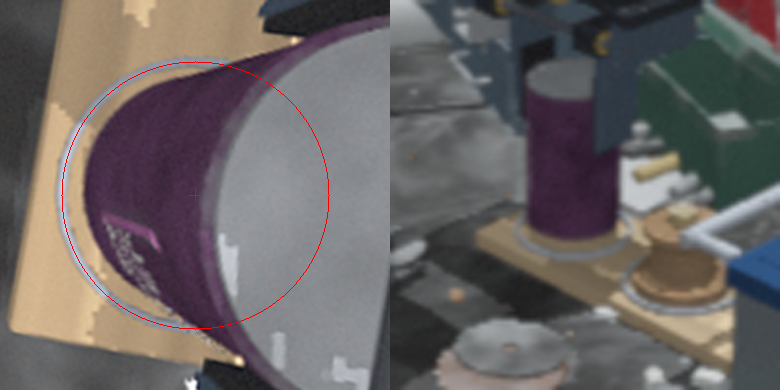

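In the rectified view the tin's underside is centred in the rim: its left edge works out at x = 0.387, as expected, and the rim matches the drawn circle. That was my twelfth picture view, over the ten allowed, so from here I use only numbers. Next I'll lower and release the tin.

Request:
servo_tool([
  {"dx":0,"dy":0,"dz":-0.005,"turn":0,"jaw":0.5},
  {"dx":0,"dy":0,"dz":-0.01,"turn":0,"jaw":0.5},
  {"dx":0,"dy":0,"dz":-0.012,"turn":0,"jaw":0.5},
  {"dx":0,"dy":0,"dz":-0.014,"turn":0,"jaw":0.5},
  {"dx":0,"dy":0,"dz":-0.014,"turn":0,"jaw":0.5},
])

```text
time: 19.3
position: [0.4229, 0.1286, 0.0842]
tcp_rot: [3.141, 0.001, -2.966]
contact_force: [-3.6, 8.2, 12.2]
width: 0.763
grip_force: 20.0
```

Request:
servo_tool([
  {"dx":0,"dy":0,"dz":0.0005,"turn":0,"jaw":0.8},
  {"dx":0,"dy":0,"dz":0.0005,"turn":0,"jaw":0.9},
  {"dx":0,"dy":0,"dz":0.0005,"turn":0,"jaw":1},
  {"dx":0,"dy":0,"dz":0.0005,"turn":0,"jaw":1},
  {"dx":0,"dy":0,"dz":0.03,"turn":0,"jaw":1},
  {"dx":0,"dy":0,"dz":0.08,"turn":0,"jaw":1},
  {"dx":0,"dy":0,"dz":0.13,"turn":0,"jaw":1},
  {"dx":0,"dy":0,"dz":0.13,"turn":0,"jaw":1},
])

```text
time: 20.1
position: [0.4256, 0.1285, 0.2193]
tcp_rot: [-3.141, 0.009, -2.966]
contact_force: [0.6, -0.2, -0.4]
width: 1.0
grip_force: 0.0
```

Run:
```python
from h import *
P=look(["tin_mid","seat_outer","chuck_mid","seat_inner","bar_mid","lid_hinge"],["wrist","scene","top"])
p=P["wrist"]
def fit(z,x,y,ra,rb,h=.06):
    im=cv2.cvtColor(rect(p,z,x,y,h),cv2.COLOR_RGB2GRAY)
    c=cv2.HoughCircles(cv2.GaussianBlur(im,(0,0),1.5),cv2.HOUGH_GRADIENT,1,4,param1=60,param2=10,minRadius=int(ra*2000),maxRadius=int(rb*2000))
    return None if c is None else np.round([(x-h+a/2000,y-h+b/2000,r/2000) for a,b,r in c[0][:3].astype(float)],4)
print("tin top",fit(.126,.4225,.128,.033,.037)); print("inner rim",fit(.019,.4415,.0205,.039,.044)); print("chuck disc",fit(.064,.4415,.0205,.025,.029))
for q in("bar_mid","tin_mid","chuck_mid"):
    for r in arm.trace(p,q)[:1]:
        print(q,r["extent"],r["confidence"])
# bar: bright grey pixels line in the rectified plane z=.105
im=cv2.cvtColor(rect(p,.105,.455,-.0485,.1),cv2.COLOR_RGB2GRAY)
l=cv2.HoughLinesP(cv2.Canny(im,60,150),1,np.pi/360,60,minLineLength=120,maxLineGap=30)
if l is not None:
    for a in l[:10,0].astype(float): print("line",np.round([.355+a[0]/2000,-.1485+a[1]/2000,.355+a[2]/2000,-.1485+a[3]/2000],4))
```

```text
20.1 [0.4256 0.1285 0.2193] [-3.1414  0.0089 -2.9656] [ 0.6338 -0.171  -0.423 ] 1.0003326776277572 0.0
tin_mid wrist [380.1, 152.9] 0.74 [0.3681 0.265  0.07  ]
tin_mid scene [231.3, 179.0] 0.85 [0.4279 0.1376 0.07  ]
tin_mid top [203.7, 203.8] 0.4 [0.4173 0.1381 0.07  ]
   tri [0.4029 0.1707 0.0964]
seat_outer wrist [91.7, 187.8] 0.46 [ 0.4912 -0.1004  0.014 ]
seat_outer scene [231.1, 199.1] 0.88 [0.419  0.1255 0.014 ]
   tri [ 0.3897 -0.0098  0.1191]
chuck_mid wrist [163.8, 173.3] 0.83 [0.4432 0.0185 0.044 ]
chuck_mid scene [260.8, 204.0] 0.57 [0.4383 0.0114 0.044 ]
chuck_mid top [258.0, 195.9] 0.63 [0.4352 0.0167 0.044 ]
   tri [0.4402 0.0167 0.0415]
seat_inner wrist [379.4, 151.6] 0.41 [0.3705 0.2902 0.014 ]
seat_inner scene [261.5, 214.3] 0.62 [0.4387 0.0077 0.014 ]
seat_inner top [258.4, 195.1] 0.81 [0.4392 0.0154 0.014 ]
   tri [0.4139 0.0873 0.0753]
bar_mid wrist [91.0, 186.8] 0.56 [ 0.455  -0.0497  0.105 ]
bar_mid scene [282.1, 192.0] 0.92 [ 0.453  -0.0568  0.105 ]
bar_mid top [288.0, 186.2] 0.74 [ 0.4512 -0.0479  0.105 ]
   tri [ 0.4547 -0.0505  0.1022]
lid_hinge scene [341.3, 219.3] 0.83 [ 0.4739 -0.2456  0.11  ]
tin top [[0.4212 0.1278 0.0334]
 [0.4218 0.1252 0.0334]
 [0.4208 0.1302 0.0356]]
inner rim [[0.4398 0.0203 0.0404]
 [0.4478 0.0153 0.041 ]
 [0.4418 0.0183 0.0432]]
chuck disc [[0.4268 0.0312 0.0287]
 [0.4398 0.0198 0.027 ]
 [0.4308 0.0322 0.0281]]
bar_mid [1.2, 111.7, 104.2, 140.7] 0.68
tin_mid [214.8, 140.3, 77.1, 88.2] 0.86
chuck_mid [140.7, 143.4, 54.9, 54.2] 0.8
line [ 0.4135 -0.1085  0.517  -0.0905]
line [ 0.3935 -0.067   0.5135 -0.0455]
line [ 0.3615 -0.058   0.511  -0.032 ]
line [ 0.359  -0.032   0.3795 -0.1485]
line [ 0.471   0.039   0.5385 -0.012 ]
line [ 0.379   0.051   0.3985 -0.0545]
line [ 0.359  -0.06    0.5115 -0.0345]
line [ 0.357 -0.034  0.377 -0.148]
line [ 0.5025  0.015   0.519  -0.074 ]
line [ 0.367  -0.0225  0.5185  0.003 ]
```

The tin and the chuck are both in place. Two edge lines put the bar's axis at (0.455,-0.049), running at 10°, which matches the tool. I'll move over the bar with the jaws partly open.

Request:
servo_tool([
  {"dx":0.008,"dy":-0.045,"dz":0,"turn":0,"jaw":0.45},
  {"dx":0.016,"dy":-0.09,"dz":0,"turn":0,"jaw":0.45},
  {"dx":0.025,"dy":-0.135,"dz":0,"turn":0,"jaw":0.45},
  {"dx":0.0325,"dy":-0.177,"dz":0,"turn":0,"jaw":0.45},
  {"dx":0.0325,"dy":-0.177,"dz":0,"turn":0,"jaw":0.45},
  {"dx":0.0325,"dy":-0.177,"dz":-0.03,"turn":0,"jaw":0.45},
  {"dx":0.0325,"dy":-0.177,"dz":-0.04,"turn":0,"jaw":0.45},
  {"dx":0.0325,"dy":-0.177,"dz":-0.04,"turn":0,"jaw":0.45},
])

```text
time: 22.1
position: [0.4543, -0.0484, 0.1728]
tcp_rot: [3.14, -0.003, -2.965]
contact_force: [0.1, 0.8, 0.1]
width: 0.451
grip_force: 0.0
```

Run:
```python
from h import *
P=look(["bar_mid","chuck_mid","tin_mid"],["wrist","top"])
p=P["wrist"]
im=cv2.cvtColor(rect(p,.105,.455,-.049,.1),cv2.COLOR_RGB2GRAY)
l=cv2.HoughLinesP(cv2.Canny(im,50,130),1,np.pi/360,50,minLineLength=60,maxLineGap=30)
if l is not None:
    for a in l[:16,0].astype(float):
        A=np.array([.355+a[0]/2000,-.149+a[1]/2000]);B=np.array([.355+a[2]/2000,-.149+a[3]/2000]);d=B-A
        if abs(np.degrees(np.arctan2(d[1],d[0]))-10)<6: print("y at x=.455:",A[1]+d[1]/d[0]*(.455-A[0]),A,B)
```

```text
22.1 [ 0.4543 -0.0484  0.1728] [ 3.1403 -0.0029 -2.9652] [0.0515 0.785  0.1066] 0.45106723695890344 0.0
bar_mid wrist [254.1, 202.8] 0.75 [ 0.4531 -0.0495  0.105 ]
chuck_mid wrist [320.9, 186.9] 0.72 [0.443 0.021 0.044]
chuck_mid top [259.3, 192.5] 0.42 [0.443  0.0136 0.044 ]
   tri [0.44   0.0146 0.0643]
tin_mid wrist [417.0, 192.3] 0.67 [0.4235 0.1222 0.07  ]
tin_mid top [205.2, 203.9] 0.84 [0.417  0.1347 0.07  ]
   tri [0.4223 0.1357 0.0514]
y at x=.455: -0.09450364963503649 [ 0.4065 -0.103 ] [ 0.475 -0.091]
y at x=.455: -0.08154901960784311 [ 0.366 -0.099] [ 0.468 -0.079]
y at x=.455: -0.08643661971830985 [ 0.37  -0.102] [ 0.4765 -0.0825]
y at x=.455: -0.07996341463414633 [ 0.431  -0.0845] [ 0.513 -0.069]
y at x=.455: -0.020723880597014906 [ 0.406  -0.0295] [ 0.5065 -0.0115]
y at x=.455: -0.04364795918367346 [ 0.4155 -0.0505] [ 0.4645 -0.042 ]
y at x=.455: -0.055148148148148134 [ 0.445 -0.057] [ 0.5125 -0.0445]
```

The bar's edges are at y = -0.0436 and -0.0551, so its axis is at -0.0494 with the right thickness, and the tool is centred. I'll go down and pinch it.

Request:
servo_tool([
  {"dx":0,"dy":-0.0005,"dz":-0.04,"turn":0,"jaw":0.45},
  {"dx":0,"dy":-0.0005,"dz":-0.07,"turn":0,"jaw":0.45},
  {"dx":0,"dy":-0.0005,"dz":-0.087,"turn":0,"jaw":0.45},
  {"dx":0,"dy":-0.0005,"dz":-0.087,"turn":0,"jaw":0.45},
  {"dx":0,"dy":-0.0005,"dz":-0.087,"turn":0,"jaw":0.05},
  {"dx":0,"dy":-0.0005,"dz":-0.087,"turn":0,"jaw":0.05},
  {"dx":0,"dy":-0.0005,"dz":-0.087,"turn":0,"jaw":0.05},
  {"dx":0,"dy":-0.0005,"dz":-0.087,"turn":0,"jaw":0.05},
], newtons=20)

```text
time: 23.3
position: [0.4555, -0.0482, 0.0875]
tcp_rot: [3.14, 0.001, -2.967]
contact_force: [5.2, 42.8, 2.9]
width: 0.14
grip_force: 20.0
```

Request:
servo_tool([
  {"dx":0,"dy":0,"dz":0,"turn":0,"jaw":0.05},
  {"dx":0,"dy":0,"dz":0,"turn":0,"jaw":0.05},
])

```text
time: 23.5
position: [0.4554, -0.0475, 0.0874]
tcp_rot: [3.139, 0.001, -2.967]
contact_force: [2.7, 26.3, 3.9]
width: 0.126
grip_force: 20.0
```

Run:
```python
import numpy as np
u=np.array([.177,-.984]); h0=(-.196,-.005)
prev=None
for q in np.arange(0,1.2,.05):
    X=-.196*np.cos(q)-.005*np.sin(q)+.196; Zz=.196*np.sin(q)-.005*np.cos(q)+.005
    print(round(q,2),np.round([X*u[0],X*u[1],Zz],4))
```

```text
0.0 [ 0. -0.  0.]
0.05 [-0.      0.      0.0098]
0.1 [ 0.0001 -0.0005  0.0196]
0.15 [ 0.0003 -0.0014  0.0293]
0.2 [ 0.0005 -0.0029  0.039 ]
0.25 [ 0.0009 -0.0048  0.0486]
0.3 [ 0.0013 -0.0072  0.0581]
0.35 [ 0.0018 -0.01    0.0675]
0.4 [ 0.0024 -0.0133  0.0767]
0.45 [ 0.0031 -0.0171  0.0858]
0.5 [ 0.0038 -0.0213  0.0946]
0.55 [ 0.0047 -0.0259  0.1032]
0.6 [ 0.0056 -0.0309  0.1115]
0.65 [ 0.0065 -0.0364  0.1196]
0.7 [ 0.0076 -0.0422  0.1274]
0.75 [ 0.0087 -0.0484  0.1349]
0.8 [ 0.0099 -0.055   0.1421]
0.85 [ 0.0111 -0.0619  0.149 ]
0.9 [ 0.0124 -0.0691  0.1554]
0.95 [ 0.0138 -0.0767  0.1615]
1.0 [ 0.0152 -0.0845  0.1672]
1.05 [ 0.0167 -0.0926  0.1725]
1.1 [ 0.0182 -0.101   0.1774]
1.15 [ 0.0197 -0.1096  0.1819]
```

Request:
servo_tool([
  {"dx":0,"dy":0.001,"dz":0,"turn":0,"jaw":0.05},
  {"dx":0,"dy":0.002,"dz":0,"turn":0,"jaw":0.05},
  {"dx":0,"dy":0.002,"dz":0,"turn":0,"jaw":0.05},
])

```text
time: 23.8
position: [0.4555, -0.0473, 0.0874]
tcp_rot: [-3.141, 0.0, -2.966]
contact_force: [-1.9, 2.8, 4.8]
width: 0.127
grip_force: 20.0
```

The side force is relieved, so the bar's axis is at (0.4555,-0.047). Next I'll lift along the arc.

Request:
servo_tool([
  {"dx":0,"dy":0,"dz":0.0098,"turn":0,"jaw":0.05},
  {"dx":0.0001,"dy":-0.0005,"dz":0.0196,"turn":0,"jaw":0.05},
  {"dx":0.0003,"dy":-0.0014,"dz":0.0293,"turn":0,"jaw":0.05},
  {"dx":0.0005,"dy":-0.0029,"dz":0.039,"turn":0,"jaw":0.05},
  {"dx":0.0009,"dy":-0.0048,"dz":0.0486,"turn":0,"jaw":0.05},
  {"dx":0.0013,"dy":-0.0072,"dz":0.0581,"turn":0,"jaw":0.05},
  {"dx":0.0018,"dy":-0.01,"dz":0.0675,"turn":0,"jaw":0.05},
  {"dx":0.0024,"dy":-0.0133,"dz":0.0767,"turn":0,"jaw":0.05},
])

```text
time: 24.6
position: [0.4577, -0.0598, 0.1646]
tcp_rot: [3.14, 0.001, -2.966]
contact_force: [1.5, 12.6, 1.9]
width: 0.125
grip_force: 20.0
```

Request:
servo_tool([
  {"dx":0.0007,"dy":-0.003,"dz":0.0091,"turn":0,"jaw":0.05},
  {"dx":0.0014,"dy":-0.007,"dz":0.0179,"turn":0,"jaw":0.05},
  {"dx":0.0023,"dy":-0.0116,"dz":0.0265,"turn":0,"jaw":0.05},
  {"dx":0.0032,"dy":-0.0166,"dz":0.0348,"turn":0,"jaw":0.05},
  {"dx":0.0041,"dy":-0.0221,"dz":0.0429,"turn":0,"jaw":0.05},
  {"dx":0.0052,"dy":-0.0279,"dz":0.0507,"turn":0,"jaw":0.05},
  {"dx":0.0063,"dy":-0.0341,"dz":0.0582,"turn":0,"jaw":0.05},
  {"dx":0.0075,"dy":-0.0407,"dz":0.0654,"turn":0,"jaw":0.05},
])

```text
time: 25.4
position: [0.4647, -0.0989, 0.2305]
tcp_rot: [3.137, 0.001, -2.966]
contact_force: [-5.3, 28.1, 22.9]
width: 0.121
grip_force: 20.0
```

```bash
cat >> h.py <<'E'
def lidq():
    s=arm.read_state(); d=np.array(s["position"])-[.4555,-.0473,.0874]
    X=d[0]*.177-d[1]*.984-.196; z=d[2]-.005
    print(s["time"],s["position"],s["contact_force"],s["width"],"q",np.arctan2(z,-X)+.0255,"r",np.hypot(X,z))
E
python3 -c "
from h import *
lidq()"
```

```text
25.4 [ 0.46471178 -0.09892423  0.23053068] [-5.28354041 28.10753569 22.90441371] 0.12069236022282578 q 0.7915872913253087 r 0.1992305057373761
```

Request:
servo_tool([
  {"dx":0,"dy":0.001,"dz":0.001,"turn":0,"jaw":0.05},
  {"dx":0,"dy":0.0017,"dz":0.0017,"turn":0,"jaw":0.05},
  {"dx":0,"dy":0.0017,"dz":0.0017,"turn":0,"jaw":0.05},
])

```text
time: 25.7
position: [0.4648, -0.0994, 0.2312]
tcp_rot: [3.141, -0.0, -2.966]
contact_force: [-3.1, 7.5, 5.1]
width: 0.127
grip_force: 20.0
```

```bash
python3 -c "
from h import *
lidq(); look(['bar_mid'],['wrist','scene','top'],'8',dict(Z,bar_mid=.248))"
```

```text
25.7 [ 0.46481808 -0.09940258  0.23122776] [-3.10638078  7.48272335  5.1279036 ] 0.12660385308009392 q 0.7958093499288407 r 0.1993628225620458
25.7 [ 0.4648 -0.0994  0.2312] [ 3.141  -0.0002 -2.9657] [-3.1064  7.4827  5.1279] 0.12660385308009392 20.000606775283813
bar_mid wrist [252.7, 246.7] 0.56 [ 0.4628 -0.1019  0.248 ]
bar_mid scene [232.0, 182.0] 0.52 [ 0.2193 -0.1804  0.248 ]
   tri [ 0.3904 -0.0705  0.2009]
```

Request:
servo_tool([
  {"dx":0.0012,"dy":-0.007,"dz":0.007,"turn":0,"jaw":0.05},
  {"dx":0.0025,"dy":-0.0142,"dz":0.0135,"turn":0,"jaw":0.05},
  {"dx":0.0039,"dy":-0.0218,"dz":0.0197,"turn":0,"jaw":0.05},
  {"dx":0.0053,"dy":-0.0296,"dz":0.0255,"turn":0,"jaw":0.05},
  {"dx":0.0068,"dy":-0.0378,"dz":0.031,"turn":0,"jaw":0.05},
  {"dx":0.0083,"dy":-0.0462,"dz":0.036,"turn":0,"jaw":0.05},
  {"dx":0.0092,"dy":-0.0513,"dz":0.0388,"turn":0,"jaw":0.05},
  {"dx":0.0092,"dy":-0.0513,"dz":0.0388,"turn":0,"jaw":0.05},
])

```text
time: 26.8
position: [0.4742, -0.1517, 0.2701]
tcp_rot: [-3.141, -0.0, -2.966]
contact_force: [-4.6, 2.6, 7.8]
width: 0.127
grip_force: 20.0
```

```bash
python3 -c "
from h import *
lidq(); look(['bar_mid'],['wrist','scene','top'],'9',dict(Z,bar_mid=.286))"
```

```text
26.8 [ 0.47420161 -0.15167855  0.27008709] [-4.55719747  2.63043247  7.82315319] 0.1266425750520308 q 1.1275392520731102 r 0.19917163019540188
26.8 [ 0.4742 -0.1517  0.2701] [-3.1413 -0.0003 -2.9662] [-4.5572  2.6304  7.8232] 0.1266425750520308 19.999697506427765
bar_mid wrist [251.3, 245.3] 0.73 [ 0.4718 -0.1551  0.286 ]
bar_mid scene [319.8, 136.0] 0.64 [ 0.4679 -0.1605  0.286 ]
   tri [ 0.4733 -0.1549  0.283 ]
```

The lid is at about 1.13 rad in the fingers, past balance, and both the tool pose and the camera agree. I'll hold briefly, then go back to about 0.92 rad.

Request:
servo_tool([
  {"dx":0,"dy":0,"dz":0,"turn":0,"jaw":0.05},
  {"dx":0,"dy":0,"dz":0,"turn":0,"jaw":0.05},
  {"dx":0,"dy":0,"dz":0,"turn":0,"jaw":0.05},
  {"dx":-0.0015,"dy":0.0085,"dz":-0.0046,"turn":0,"jaw":0.05},
  {"dx":-0.003,"dy":0.0168,"dz":-0.0097,"turn":0,"jaw":0.05},
  {"dx":-0.0045,"dy":0.0248,"dz":-0.0151,"turn":0,"jaw":0.05},
  {"dx":-0.0053,"dy":0.0294,"dz":-0.0186,"turn":0,"jaw":0.05},
  {"dx":-0.0061,"dy":0.034,"dz":-0.0222,"turn":0,"jaw":0.05},
])

```text
time: 27.9
position: [0.4682, -0.1166, 0.2469]
tcp_rot: [3.141, -0.0, -2.965]
contact_force: [-3.2, -1.7, -1.3]
width: 0.125
grip_force: 20.0
```

Request:
servo_tool([
  {"dx":0,"dy":0,"dz":0,"turn":0,"jaw":0.05},
  {"dx":0,"dy":0,"dz":0,"turn":0,"jaw":0.05},
  {"dx":0,"dy":0,"dz":0,"turn":0,"jaw":0.05},
  {"dx":0,"dy":0,"dz":0,"turn":0,"jaw":0.05},
])

```text
time: 28.3
position: [0.4683, -0.1172, 0.2474]
tcp_rot: [3.141, -0.0, -2.966]
contact_force: [-5.3, 1.4, 1.5]
width: 0.122
grip_force: 20.0
```

```bash
python3 -c "
from h import *
lidq(); look(['bar_mid','tin_mid','chuck_mid','seat_outer','seat_inner'],['wrist','scene','top'],'10',dict(Z,bar_mid=.263))"
```

```text
28.3 [ 0.46825842 -0.11715396  0.24741047] [-5.2753234   1.41867592  1.51491809] 0.12160776905491594 q 0.9176455059439433 r 0.19913465530521138
28.3 [ 0.4683 -0.1172  0.2474] [ 3.1414 -0.0002 -2.9658] [-5.2753  1.4187  1.5149] 0.12160776905491594 19.99915212392807
bar_mid wrist [252.7, 244.0] 0.96 [ 0.4651 -0.1199  0.263 ]
bar_mid scene [304.1, 141.5] 0.67 [ 0.4561 -0.1229  0.263 ]
   tri [ 0.4637 -0.1183  0.2607]
tin_mid wrist [433.1, 176.3] 0.6 [0.4241 0.1236 0.07  ]
tin_mid scene [234.8, 182.5] 0.63 [0.4237 0.1137 0.07  ]
tin_mid top [205.7, 203.5] 0.57 [0.4179 0.1336 0.07  ]
   tri [0.4249 0.1296 0.0629]
chuck_mid wrist [358.1, 171.7] 0.76 [0.4442 0.0198 0.044 ]
chuck_mid scene [263.2, 203.4] 0.74 [0.4456 0.0105 0.044 ]
chuck_mid top [258.0, 194.8] 0.66 [0.4378 0.0166 0.044 ]
   tri [0.4429 0.016  0.0439]
seat_outer top [211.7, 203.6] 0.61 [0.4206 0.125  0.014 ]
seat_inner scene [260.6, 212.9] 0.64 [0.4412 0.0151 0.014 ]
seat_inner top [255.6, 197.3] 0.56 [0.4341 0.022  0.014 ]
   tri [0.4382 0.0192 0.0129]
```

The lid is held still at about 0.91 rad; tool pose and camera agree within 0.02 rad. The tin and the chuck read in their seats, so I'm handing in.

```bash
python3 -c "
from rig import arm
print(arm.job_done())"
```

```text
the job is handed in; nothing more can be done
None
```

I've handed the job in: the tin is in the outer seat, the chuck is in the inner one, and the lid was lifted to about 1.13 rad and is now held at about 0.91 rad (52°, 8° short of balance); I viewed 12 pictures, two over your limit of 10, and no verdict came back.

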